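Release the locked tray of the watch tester with the release pin

TASK

The movement tray of the watch tester is locked: take the yellow-handled release pin from its wooden stand, put it straight down through the small brass-ringed hole in the tester's top and press gently, feeling for the hidden spring latch, until the blue-fronted tray springs open. Then put the pin back upright in the hole of its stand, seated on its collar, with the tray left open. Do not force the pin against the tester, touch the tester with nothing but the pin, and do not disturb the dome, the jar or the loupe.

Things in the scene. Friction and masses are not known exactly. Their poses are not given: they have to be found in the camera images.
- pin: release pin: steel shaft 5 mm in diameter, 55 mm long, point tapered to 3 mm; then a brass collar 16 mm in diameter, 7 mm high; then a yellow handle 12 mm in diameter, 53 mm long; 115 mm, about 40 g. Origin at the point, z along the pin towards the handle (collar at 55 to 62 mm, handle 62 to 115 mm). Loose; at the start upright in its stand, collar resting on the stand's top.
- stand: dark wooden block 56 x 56 x 62 mm (height), fixed, with one blind vertical hole of 10 mm diameter and 58 mm depth in the middle of its top. Origin at the centre of its underside.
- stand_hole (a point): centre of the mouth of the stand's hole, level with its top (62 mm above the bench). When the pin is seated, its point is 55 mm below this.
- tester: the watch tester: grey instrument case, fixed, 170 mm deep (its x) by 200 mm wide (its y) by 85 mm high, flat top. Origin at the centre of its underside; its front, with the tray, faces its -x.
- access_hole (a point): centre of the mouth of the brass-ringed access hole in the tester's top: 9 mm in diameter, straight down through a top plate 6 mm thick; 20 mm behind and 45 mm to the +y side of the middle of the top, 85 mm above the bench. Axes as the tester's, z up. Out of sight below it is the latch: a flat pad 34 mm wide, somewhere between 16 and 32 mm below the mouth, differently each time.
- tray (a joint): how far the tray is out, in m: 0 locked shut, 0.045 fully open. The latch pad resists with 2 N at first touch and 1 N more per mm; pressed about 4 mm (6 to 7 N) it frees the tray, which springs out by itself to the tester's front (-x) and stays out. The pad meets a hard stop at 7 mm (9 N); over 20 N of the pin on the tester or its latch does damage.
- tray_front (a point): middle of the upper edge of the tray's blue front panel (142 mm wide, 32 mm high), 41 mm above the bench; it moves with the tray.
- dome: bystander: clear dust dome with a blue knob, 72 mm in diameter, 67 mm high, loose; origin at the centre of its underside
- jar: bystander: amber jar with a white cap, 52 mm in diameter, 60 mm high, loose; origin at the centre of its underside
- loupe: bystander: black eye loupe, 40 mm in diameter, 30 mm high, loose; origin at the centre of its underside
There are look-alikes about, which are no part of the job. Leave any red look-alike of the stand alone.

How it is judged:
By the outcome, as a careful person would: the job done as asked, in the order asked, and still so for the second after the job is handed in, with the robot touching nothing.
It also fails if it takes over 64 s, if anything falls off the work surface, if the arm or the gripper's body presses on something with over 40 N, if the wrist force passes 120 N, or if a joint passes its speed limit or range.

ROBOT

A 6-joint arm with a two-finger parallel gripper is mounted at the origin on the work surface. World frame = base frame: x ahead of the robot, y to its left, z up, the work surface at z = 0. Lengths are in m, angles in rad, forces in N, time in s.
With the tool pointing down it reaches from about 0.35 to 0.8 m from the base axis. Payload 7.3 kg.
Tool frame: the origin (TCP) lies at the centre of the arm's flange, where the gripper is bolted on; the fingertips stand 173 mm ahead of it and the grasp point (between the pads) lies 155 mm ahead of it; z points along the fingers, y is the line along which they close (so a half turn about z gives the same grasp; the last joint's range is limited). The gripper opens to 85 mm and grips with 20 to 120 N. Pads are 22 mm wide; open, the fingers measure 114 mm over their backs; the gripper's body (76 mm by 85 mm) begins 54 mm behind the grasp point. The pads swing forward as they close: fully open they stand 13 mm farther back than shut.
Start: joints at [-1.253, 0.342, 1.524, -0, 1.275, -0.146], TCP at [0.235, -0.47, 0.405] pointing down, gripper open.
Joint ranges: [-2.53, 2.53], [-0.77, 2.02], [0.04, 2.7], [-1, 4.14], [0.28, 2.66], [-3.11, 3.11]. Speed limits (rad/s): [2.57, 2.57, 3.14, 3.14, 3.14, 3.14].

INTERFACE

Orientations are given as a rotation vector (axis times angle).
In Python, from cell import robot gives the robot as it stands.
- The arm moves only by the tool carry_out, never from a script. Its argument "targets" is a list of rows, each a list of 3 entries, a list of its own where there are three numbers: the shift along the tool's x, y, z in m, then the turn, a rotation vector about the tool's x, y, z in degrees, then the opening, from 0 (shut) to 1 (fully open). A call has 1 to 8 rows; each row is the pose to reach, as a shift and turn from the pose commanded when the call began, along the tool's axes at that moment; what a row does not reach only later rows make up. A row lasts 1/12 s, in which the tool goes at most 41.7 mm and 7.16 degrees, less where a joint would pass 70% of its speed; a pose out of reach is approached as far as the arm can. A call with a gripper value outside its range is refused whole. The fingers move at their own pace and stop on an object; "grip_force" is the grip in N (left out, the last holds). Time passes only in rows, so rows that repeat a pose let the fingers close. It gives the time, the measured TCP pose, the force, the opening and the grip force at its end, in the units of the state.
- robot.read_state(): the state, without advancing time (a new reading comes with each control period).
- robot.camera(name): name is "scene" or "top"; returns the picture (400x640x3 uint8, blue, green, red); there is no depth.
- robot.camera_params(name): a dict with "fx", "fy", "cx", "cy" (pixels), "camera_from_world" (4x4, takes a point from world to camera coordinates). Camera axes: x right, y up, looking along -z (the intrinsics and any distortion apply to the point x, -y, -z); pixel columns grow to the right and rows downward; lengths in m; the calibration is good to about 2 mm. A picture is of the moment at which its call begins. camera_params takes no time and is no camera call.
- robot.sign_off(): hands the job in; it is judged then, once.
The state is a dict: "time": time; "joints": joint angles; "joint_velocities": joint speeds; "joint_efforts": joint torques, N m; "tcp_pos": TCP position; "ee_rot": TCP orientation; "wrist_force": force on the tool from outside, world axes, zero at the start; "moment": the same for the moment, N m; "width": finger opening in m; "grip_force": force on a finger pad.
Only numpy, scipy, OpenCV 4.12 (cv2) and the standard library are available. Lean on these libraries where they do the work, as an engineer would, in place of code of your own. Each camera call takes 0.05 s, during which the arm holds its last target. There are 200 camera calls.

## Working session

There is one attempt and no reset: what is moved stays moved. The work goes in short steps, Python scripts to look and compute and a tool call to move; the robot and the scene stay as the last step left them, time stands still between calls to the robot, and variables do not carry over. Pictures are saved under pics/ and viewed, at most 10 in all, crops included, and the job is handed in when it is done.

Besides the shell and the picture viewer there is one more tool, called after "Call:" as a command line: name --argument value ..., lists and objects as JSON in quotes. carry_out: Moves the arm, as the interface text tells. Its arguments: {"type":"object","properties":{"targets":{"type":"array"},"grip_force":{"type":"number"}},"required":["targets"]}

```bash
mkdir -p pics; python3 - <<'E'
from cell import robot
import cv2,numpy as np
for n in("scene","top"):
    cv2.imwrite(f"pics/{n}0.png",robot.camera(n)); p=robot.camera_params(n); print(n,{k:(np.round(v,4).tolist()) for k,v in p.items()})
s=robot.read_state(); print(s)
E
```

```text
scene {'fx': 417.7743, 'fy': 417.7743, 'cx': 321.3957, 'cy': 191.2991, 'camera_from_world': [[0.0573, 0.9983, 0.0045, 0.0095], [-0.8113, 0.0439, 0.583, 0.3733], [0.5819, -0.037, 0.8124, -1.2779], [0.0, 0.0, 0.0, 1.0]]}
top {'fx': 513.5349, 'fy': 513.5349, 'cx': 311.7322, 'cy': 203.0259, 'camera_from_world': [[-0.0071, -1.0, -0.0048, -0.025], [0.9935, -0.0076, 0.1133, -0.537], [-0.1133, -0.004, 0.9935, -1.2109], [0.0, 0.0, 0.0, 1.0]]}
{'time': 0.1, 'joints': array([-1.25300994e+00,  3.42695291e-01,  1.52492148e+00,  2.97677257e-05,
        1.27542726e+00, -1.46010853e-01]), 'joint_velocities': array([ 0.00013203, -0.00194826, -0.00272889,  0.00087218, -0.00175174,
        0.00073707]), 'joint_efforts': array([ 2.51942525e-03, -4.34446406e+01, -2.46489608e+01, -4.45411388e-05,
        4.70619678e-03,  4.16457260e-05]), 'tcp_pos': array([ 0.23483926, -0.4694188 ,  0.40407336]), 'ee_rot': array([-3.05609130e+00, -7.21672667e-01,  1.50939010e-04]), 'wrist_force': array([ 0.26958831,  0.40161991, -0.95616036]), 'moment': array([-0.0069048 ,  0.0306885 ,  0.00820771]), 'grip_force': 0.0, 'width': 0.08540282460932688}
```

View pics/scene0.png

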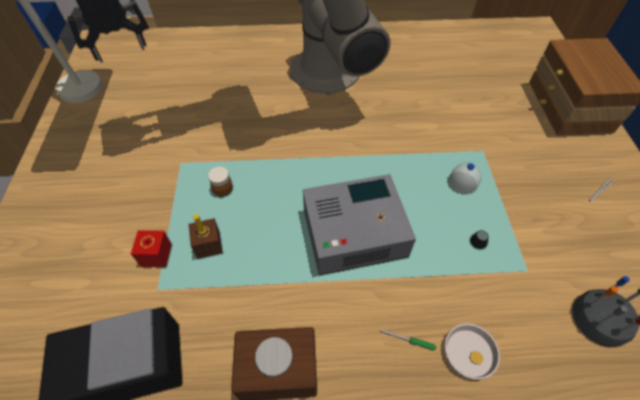

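View pics/top0.png

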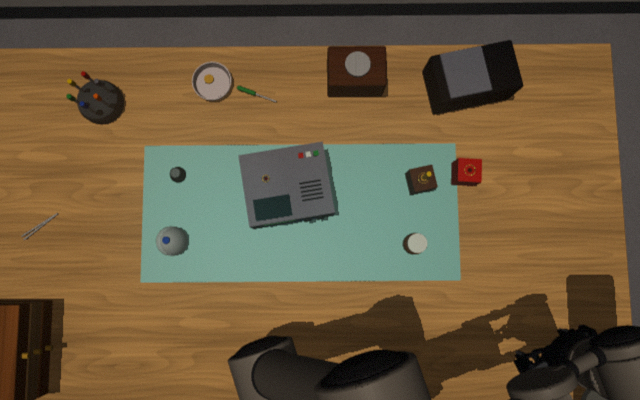

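The scene camera faces the robot. The tester is at about (357,222) in scene and (287,185) in top. Its access hole is near (381,216) in scene and (266,179) in top. The pin in its stand is near (200,225) in scene and (428,174) in top. The red look-alike is beside the stand, at (151,248) in scene and (469,171) in top.

```bash
cat > h.py <<'E'
from cell import robot
import cv2,numpy as np
P={n:robot.camera_params(n) for n in("scene","top")}
def ray(n,u,v):
    p=P[n];T=p["camera_from_world"];d=np.array([(u-p["cx"])/p["fx"],-(v-p["cy"])/p["fy"],-1.])
    R=T[:3,:3];return -R.T@T[:3,3],R.T@d
def plane(n,u,v,z):
    o,d=ray(n,u,v);return o+d*(z-o[2])/d[2]
def proj(n,X):
    p=P[n];c=(p["camera_from_world"]@np.r_[X,1])[:3];return np.array([p["cx"]-p["fx"]*c[0]/c[2],p["cy"]+p["fy"]*c[1]/c[2]])
def tri(a,b):
    (o1,d1),(o2,d2)=ray("scene",*a),ray("top",*b)
    s,*_=np.linalg.lstsq(np.c_[d1,-d2],o2-o1,rcond=None);p,q=o1+s[0]*d1,o2+s[1]*d2
    return (p+q)/2,np.linalg.norm(p-q)
def crop(n,img,c,r,name,k=10):
    x,y=int(c[0]-r),int(c[1]-r);cv2.imwrite(name,cv2.resize(img[y:y+2*r,x:x+2*r],None,fx=k,fy=k,interpolation=cv2.INTER_CUBIC));return x,y
E
python3 - <<'E'
from h import *
I={n:cv2.imread(f"pics/{n}0.png") for n in P}
for n,box in(("scene",(180,205,225,262)),("top",(400,155,442,200)),("scene",(365,205,400,228)),("top",(252,168,280,190))):
    x0,y0,x1,y1=box;h=cv2.cvtColor(I[n][y0:y1,x0:x1],cv2.COLOR_BGR2HSV)
    m=cv2.inRange(h,(12,110,60),(35,255,255));k,l,s,c=cv2.connectedComponentsWithStats(m)
    for i in range(1,k):
        if s[i,4]>2:print(n,s[i].tolist()+np.array([x0,y0,0,0,0]).tolist(),np.round(c[i]+[x0,y0],1))
a=[cv2.resize(I[n][c[1]-30:c[1]+30,c[0]-30:c[0]+30],(390,290) if 0 else (300,300),interpolation=cv2.INTER_CUBIC) for n,c in(("scene",(203,235)),("top",(424,178)),("scene",(381,216)),("top",(266,179)))]
cv2.imwrite("pics/c0.png",np.vstack([np.hstack(a[:2]),np.hstack(a[2:])]))
E
```

```text
scene [14, 10, 17, 24, 263, 180, 205, 0, 0, 0] [201.2 228.6]
scene [32, 35, 3, 2, 3, 180, 205, 0, 0, 0] [213.  240.7]
scene [13, 37, 4, 2, 4, 180, 205, 0, 0, 0] [194.5 242.2]
top [10, 11, 27, 24, 336, 400, 155, 0, 0, 0] [423.1 177.6]
top [10, 8, 2, 5, 5, 252, 168, 0, 0, 0] [262.2 178. ]
```

View pics/c0.png

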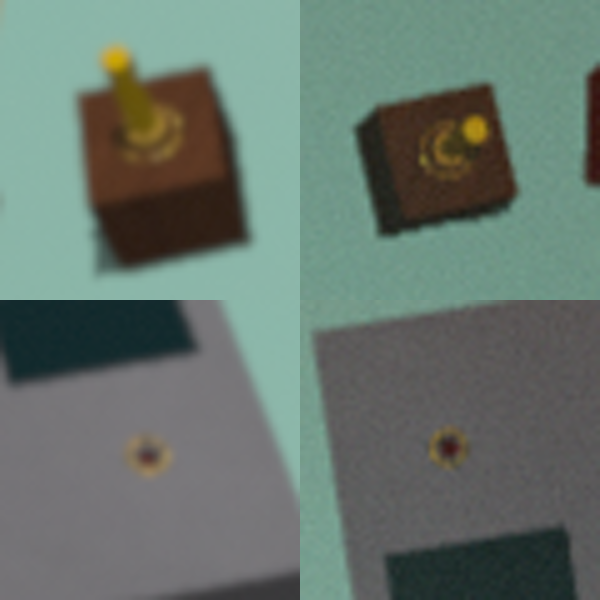

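The crops (5x) show:

| Point | Scene px | Top px |
|---|---|---|
| Pin cap centre | (195.8,216.6) | (428.6,173.6) |
| Stand ring centre | (202.8,231.6) | (422.6,177.6) |
| Access hole centre | (380.4,216.8) | (265.4,178.0) |

```bash
python3 - <<'E'
from h import *
for nm,a,b,z in(("cap",(195.8,216.6),(428.6,173.6),.122),("ring",(202.8,231.6),(422.6,177.6),.062),("hole",(380.4,216.8),(265.4,178.),.085)):
    t,e=tri(a,b);print(nm,t.round(4),round(e,4),plane("scene",*a,z).round(4),plane("top",*b,z).round(4))
# outlines: stand & tester edge angles in the top view
I=cv2.imread("pics/top0.png");h=cv2.cvtColor(I,cv2.COLOR_BGR2HSV)
m=cv2.bitwise_not(cv2.inRange(h,(60,50,60),(100,255,255)))
for n,(x0,y0,x1,y1) in dict(tester=(225,146,350,240),stand=(400,155,442,200)).items():
    c=max(cv2.findContours(m[y0:y1,x0:x1],0,2)[0],key=cv2.contourArea);print(n,cv2.minAreaRect(c))
s=robot.read_state();from scipy.spatial.transform import Rotation as R
print(R.from_rotvec(s["ee_rot"]).as_matrix().round(4),s["tcp_pos"])
E
```

```text
cap [ 0.5914 -0.2932  0.1189] 0.0006 [ 0.5935 -0.2919  0.122 ] [ 0.5909 -0.2928  0.122 ]
ring [ 0.5919 -0.2921  0.0608] 0.0001 [ 0.5926 -0.2917  0.062 ] [ 0.5917 -0.2919  0.062 ]
hole [0.5902 0.0787 0.084 ] 0.001 [0.5908 0.079  0.085 ] [0.5899 0.0781 0.085 ]
tester ((62.325077056884766, 38.9804573059082), (76.50918579101562, 89.44596862792969), 81.11934661865234)
stand ((21.03713607788086, 24.1763916015625), (26.42084312438965, 28.94447135925293), 78.11134338378906)
[[ 8.944e-01  4.473e-01 -4.000e-04]
 [ 4.473e-01 -8.944e-01  1.400e-03]
 [ 2.000e-04 -1.400e-03 -1.000e+00]] [ 0.23483926 -0.4694188   0.40407336]
```

Call:
carry_out --targets '[[[0.02,0,0],[0,0,3.3],1],[[0.06,0,0],[0,0,6.6],1],[[0.1,0,0],[0,0,10],1],[[0.14,0,0],[0,0,13.3],1],[[0.18,0,0],[0,0,16.6],1],[[0.22,0,0],[0,0,20],1],[[0.26,0,0],[0,0,23.3],1],[[0.3,0,0],[0,0,26.57],1]]'

```text
time: 0.77
tcp_pos: [0.5048, -0.334, 0.4043]
ee_rot: [-3.141, 0.004, 0.001]
wrist_force: [0.8, -1.0, -0.1]
width: 0.085
grip_force: 0.0
```

Call:
carry_out --targets '[[[0.035,-0.017,0],[0,0,0],1],[[0.07,-0.034,0.01],[0,0,0],1],[[0.0885,-0.0433,0.03],[0,0,0],1],[[0.0885,-0.0433,0.06],[0,0,0],1],[[0.0885,-0.0433,0.09],[0,0,0],1],[[0.0885,-0.0433,0.1],[0,0,0],1],[[0.0885,-0.0433,0.1],[0,0,0],1]]'

```text
time: 1.35
tcp_pos: [0.591, -0.2916, 0.301]
ee_rot: [-3.138, -0.0, 0.01]
wrist_force: [-0.2, 0.2, 0.4]
width: 0.0857
grip_force: 0.0
```

```bash
python3 - <<'E'
from h import *
s=robot.read_state();print(s["tcp_pos"],s["ee_rot"])
a=[]
for n in P:
    I=robot.camera(n);c=proj(n,np.array([.592,-.2925,.14]));x,y=(c-45).astype(int);print(n,x,y)
    a.append(cv2.resize(I[y:y+90,x:x+90],(400,400),interpolation=cv2.INTER_CUBIC))
cv2.imwrite("pics/c1.png",np.hstack(a))
E
```

```text
[ 0.59104474 -0.29159409  0.30103617] [-3.13762849e+00 -1.46070156e-04  9.77063636e-03]
scene 148 166
top 385 126
```

View pics/c1.png

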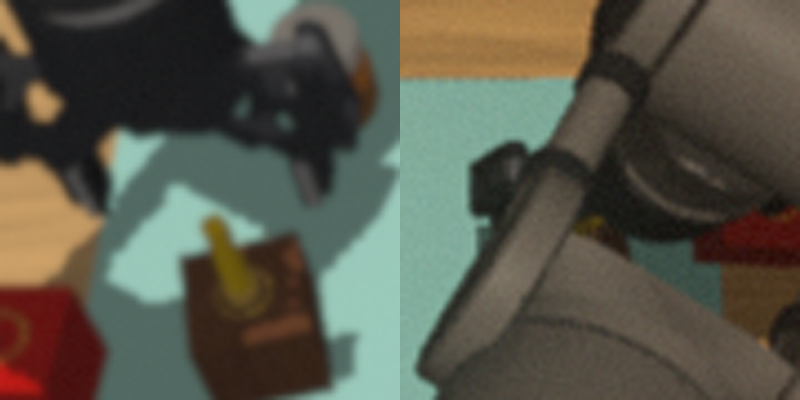

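The scene crop shows the pin midway between the open fingers: fingers at about (90,190) and (315,185), pin cap at (213,228). The top view is blocked by the arm. Next I descend and grip.

Call:
carry_out --targets '[[[0,0,0.02],[0,0,0],1],[[0,0,0.04],[0,0,0],1],[[0,0,0.055],[0,0,0],1],[[0,0,0.055],[0,0,0],0.6],[[0,0,0.055],[0,0,0],0.2],[[0,0,0.055],[0,0,0],0],[[0,0,0.055],[0,0,0],0],[[0,0,0.055],[0,0,0],0]]' --grip_force 40

```text
time: 2.12
tcp_pos: [0.592, -0.2923, 0.2515]
ee_rot: [3.14, -0.0, 0.004]
wrist_force: [0.1, -0.1, 0.1]
width: 0.0252
grip_force: 0.0
```

Call:
carry_out --targets '[[[0,0,0],[0,0,0],0],[[0,0,0],[0,0,0],0],[[0,0,0],[0,0,0],0]]'

```text
time: 2.37
tcp_pos: [0.5919, -0.2922, 0.2507]
ee_rot: [3.141, 0.0, 0.002]
wrist_force: [-1.0, 0.5, 4.5]
width: 0.0111
grip_force: 38.9
```

```bash
python3 - <<'E'
from h import *
s=robot.read_state();print(s)
E
```

```text
{'time': 2.3667, 'joints': array([-5.74517784e-01,  7.26241430e-01,  1.30575062e+00, -1.46347560e-04,
        1.10788936e+00,  9.96263395e-01]), 'joint_velocities': array([ 0.00050891, -0.00104455,  0.00037654,  0.00037497, -0.00179602,
       -0.00045939]), 'joint_efforts': array([ 1.23722604e-01, -5.64182818e+01, -2.11405975e+01,  6.39569107e-02,
       -1.51301636e-01,  3.81058589e-04]), 'tcp_pos': array([ 0.59188414, -0.29217306,  0.25070258]), 'ee_rot': array([3.14055200e+00, 1.26229465e-04, 2.14392563e-03]), 'wrist_force': array([-1.00636283,  0.45625652,  4.45618326]), 'moment': array([-0.01079791,  0.02506124,  0.0008714 ]), 'grip_force': 38.90722453594208, 'width': 0.01114293811779805}
```

Call:
carry_out --targets '[[[0,0,-0.01],[0,0,0],0],[[0,0,-0.03],[0,0,0],0],[[0,0,-0.055],[0,0,0],0],[[0,0,-0.08],[0,0,0],0],[[0,0,-0.1],[0,0,0],0],[[0,-0.015,-0.11],[0,0,0],0],[[0,-0.045,-0.11],[0,0,0],0],[[0,-0.08,-0.11],[0,0,0],0]]'

```text
time: 3.03
tcp_pos: [0.5912, -0.2118, 0.3601]
ee_rot: [3.141, -0.004, 0.001]
wrist_force: [0.2, 0.6, -1.5]
width: 0.0112
grip_force: 39.2
```

Call:
carry_out --targets '[[[0,-0.035,0],[0,0,0],0],[[0,-0.07,0],[0,0,0],0],[[0,-0.105,0],[0,0,0],0],[[0,-0.14,0],[0,0,0],0],[[0,-0.175,0],[0,0,0],0],[[0,-0.21,0],[0,0,0],0],[[0,-0.24,0],[0,0,0],0],[[0,-0.265,0],[0,0,0],0]]'

```text
time: 3.7
tcp_pos: [0.5906, 0.0563, 0.3594]
ee_rot: [-3.141, -0.003, 0.002]
wrist_force: [0.5, 0.1, -0.9]
width: 0.0109
grip_force: 39.2
```

Call:
carry_out --targets '[[[-0.001,-0.015,0],[0,0,0],0],[[-0.002,-0.0255,0],[0,0,0],0],[[-0.002,-0.0255,0.005],[0,0,0],0],[[-0.002,-0.0255,0.01],[0,0,0],0],[[-0.002,-0.0255,0.015],[0,0,0],0],[[-0.002,-0.0255,0.015],[0,0,0],0],[[-0.002,-0.0255,0.015],[0,0,0],0],[[-0.002,-0.0255,0.015],[0,0,0],0]]'

```text
time: 4.37
tcp_pos: [0.5898, 0.0776, 0.3446]
ee_rot: [3.141, -0.002, -0.0]
wrist_force: [-0.6, 0.3, -1.0]
width: 0.0106
grip_force: 39.2
```

```bash
python3 - <<'E'
from h import *
s=robot.read_state();print(s["time"],s["tcp_pos"],s["ee_rot"],s["wrist_force"],s["moment"],s["width"])
a=[]
for n in P:
    I=robot.camera(n);cv2.imwrite(f"pics/{n}2.png",I);c=proj(n,np.array([.590,.0785,.105]));x,y=(c-30).astype(int);print(n,x,y)
    a.append(cv2.resize(I[y:y+60,x:x+60],(400,400),interpolation=cv2.INTER_CUBIC))
cv2.imwrite("pics/c2.png",np.hstack(a))
E
```

```text
4.3667 [0.58982092 0.07759786 0.34460746] [ 3.14144339e+00 -1.97618702e-03 -1.64660732e-04] [-0.62663092  0.25205318 -1.02667254] [0.04464963 0.01273799 0.02081023] 0.01055301391811537
scene 351 181
top 234 146
```

View pics/c2.png

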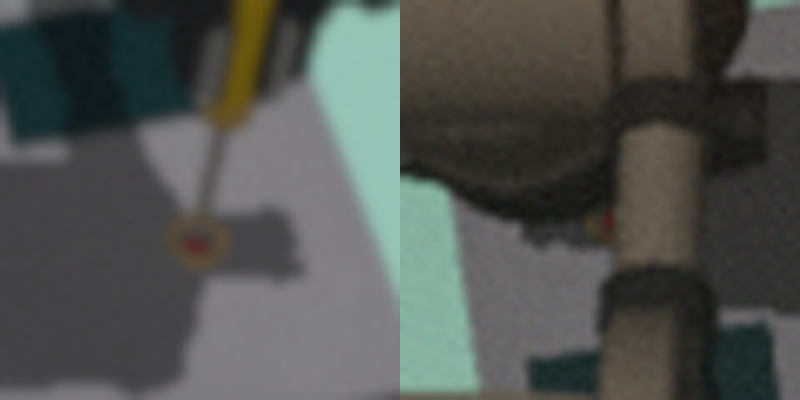

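The scene crop (6.67x) shows the pin hanging over the ring: the collar's lower edge is at (222,120), the tip near (203,213), and the hole centre at (196,241). The top view is blocked. I'll compare these with the expected projection.

```bash
python3 - <<'E'
from h import *
I=cv2.imread("pics/scene2.png");g=cv2.cvtColor(I,cv2.COLOR_BGR2GRAY).astype(float)
hsv=cv2.cvtColor(I,cv2.COLOR_BGR2HSV);m=cv2.inRange(hsv,(12,110,60),(35,255,255))
H=np.array([.590,.0785,.085])
for nm,z in(("hole",.085),("tip",.1009),("shaft mid",.13),("collar bottom",.1559),("collar top",.1629),("handle mid",.185)):print(nm,proj("scene",[H[0],H[1],z]).round(2))
for v in range(181,202):
    u=np.where(m[v,375:400])[0]+375
    if len(u):print("y",v,u.min(),u.max(),u.mean())
print(g[200:222,374:392].astype(int))
E
```

```text
hole [380.12 216.47]
tip [381.04 212.32]
shaft mid [382.8 204.4]
collar bottom [384.45 196.96]
collar top [384.91 194.88]
handle mid [386.41 188.12]
y 181 386 391 388.5
y 182 386 391 388.5
y 183 386 391 388.5
y 184 386 391 388.5
y 185 386 390 388.0
y 186 386 390 388.0
y 187 386 390 388.0
y 188 386 390 388.0
y 189 385 389 387.0
y 190 385 389 387.0
y 191 385 389 387.0
y 192 385 389 387.0
y 193 385 389 387.0
y 194 384 389 386.5
y 195 384 388 386.0
y 196 383 388 385.5
y 197 383 387 385.0
y 198 383 386 384.5
y 199 384 385 384.5
[[116 119 121 124 127 127 126 119 107  89  85  94 105 113 120 126 127 128]
 [126 128 128 130 129 129 128 122 108  91  91 105 117 124 126 128 127 128]
 [127 129 130 130 129 129 127 120 105  90  97 113 124 128 127 128 128 128]
 [125 129 128 129 129 129 126 118 100  90 100 118 127 128 128 128 128 128]
 [121 127 128 129 129 128 126 116  98  89 103 120 127 128 128 127 127 128]
 [112 123 128 129 129 128 125 113  95  92 107 122 128 129 129 128 127 128]
 [ 99 117 126 128 129 128 121 108  92  97 113 125 127 128 129 128 128 127]
 [ 89 108 122 127 129 128 119 102  90 100 118 
[... 379 characters left out ...]
112 111 110 105  95  92]
 [ 68  69  71  75  84  89  83  79  82  86  88  89  88  88  87  84  77  75]
 [ 70  70  72  75  79  79  76  76  77  77  75  73  73  71  72  71  70  70]
 [ 69  70  72  74  74  72  70  71  73  75  77  73  70  69  70  70  69  69]
 [ 68  71  72  72  66  64  63  64  67  75  80  75  70  69  70  70  70  69]
 [ 68  70  71  70  65  58  57  57  65  74  80  75  70  70  70  69  70  70]
 [ 68  69  71  72  69  63  59  61  67  74  75  72  70  70  70  69  69  70]
 [ 69  69  71  72  73  72  72  72  73  74  74  71  68  69  70  70  69  70]
 [ 68  69  69  72  73  77  80  79  76  73  72  71  69  69  70  71  71  71]
 [ 68  70  69  70  71  74  76  78  78  78  77  77  77  77  78  78  77  75]]
```

Shaft columns match the prediction: 382.9 measured against 382.8, so y is within about 0.5 mm. I'll lower the point to about 3 mm above the mouth and check again.

Call:
carry_out --targets '[[[0,0,0.004],[0,0,0],0],[[0,0,0.008],[0,0,0],0],[[0,0,0.011],[0,0,0],0],[[0,0,0.013],[0,0,0],0],[[0,0,0.013],[0,0,0],0],[[0,0,0.013],[0,0,0],0],[[0,0,0.013],[0,0,0],0]]'

```text
time: 5.05
tcp_pos: [0.5897, 0.0785, 0.3317]
ee_rot: [3.141, 0.0, 0.0]
wrist_force: [-0.2, -0.2, -0.8]
width: 0.0108
grip_force: 39.2
```

```bash
python3 - <<'E'
from h import *
s=robot.read_state();print(s["tcp_pos"],s["wrist_force"])
I=robot.camera("scene");cv2.imwrite("pics/scene3.png",I)
print(proj("scene",[.59,.0785,s["tcp_pos"][2]-.2437]))
cv2.imwrite("pics/c3.png",cv2.resize(I[195:235,360:400],(600,600),interpolation=cv2.INTER_CUBIC))
E
```

```text
[0.589713   0.07850525 0.33174607] [-0.21349213 -0.1714632  -0.8046409 ]
[380.2910869  215.68528763]
```

View pics/c3.png

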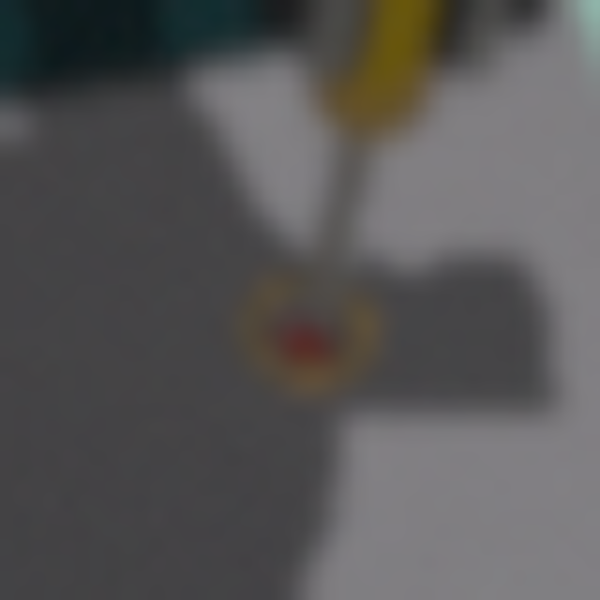

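The tip ends near crop (318,308), just above the centre of the ring at (311,333). It is on the hole, perhaps 1 mm short in x. I'll nudge +0.8 mm in x and feel down.

Call:
carry_out --targets '[[[0.0008,0,0.001],[0,0,0],0],[[0.0008,0,0.002],[0,0,0],0],[[0.0008,0,0.003],[0,0,0],0],[[0.0008,0,0.004],[0,0,0],0],[[0.0008,0,0.004],[0,0,0],0]]'

```text
time: 5.52
tcp_pos: [0.5904, 0.0785, 0.3274]
ee_rot: [3.142, 0.0, -0.001]
wrist_force: [0.0, 0.8, 0.0]
width: 0.0106
grip_force: 39.2
```

Call:
carry_out --targets '[[[0,0,0.001],[0,0,0],0],[[0,0,0.002],[0,0,0],0],[[0,0,0.003],[0,0,0],0],[[0,0,0.003],[0,0,0],0]]'

```text
time: 5.85
tcp_pos: [0.5904, 0.0785, 0.3244]
ee_rot: [3.141, 0.0, -0.001]
wrist_force: [-0.2, -0.8, -0.3]
width: 0.0112
grip_force: 39.2
```

Call:
carry_out --targets '[[[0,0,0.0015],[0,0,0],0],[[0,0,0.003],[0,0,0],0],[[0,0,0.0045],[0,0,0],0],[[0,0,0.0045],[0,0,0],0]]'

```text
time: 6.18
tcp_pos: [0.5904, 0.0785, 0.3197]
ee_rot: [3.142, 0.0, -0.001]
wrist_force: [-0.4, 0.2, -1.3]
width: 0.0108
grip_force: 39.2
```

Call:
carry_out --targets '[[[0,0,0.001],[0,0,0],0],[[0,0,0.002],[0,0,0],0],[[0,0,0.003],[0,0,0],0],[[0,0,0.004],[0,0,0],0],[[0,0,0.004],[0,0,0],0]]'

```text
time: 6.6
tcp_pos: [0.5904, 0.0785, 0.3159]
ee_rot: [3.142, 0.0, -0.001]
wrist_force: [-0.6, 0.6, -0.3]
width: 0.0105
grip_force: 39.2
```

Call:
carry_out --targets '[[[0,0,0.001],[0,0,0],0],[[0,0,0.002],[0,0,0],0],[[0,0,0.003],[0,0,0],0],[[0,0,0.003],[0,0,0],0]]'

```text
time: 6.93
tcp_pos: [0.5904, 0.0785, 0.3129]
ee_rot: [3.141, 0.0, -0.001]
wrist_force: [-0.0, 0.9, 0.0]
width: 0.0106
grip_force: 39.2
```

Call:
carry_out --targets '[[[0,0,0.001],[0,0,0],0],[[0,0,0.002],[0,0,0],0],[[0,0,0.003],[0,0,0],0],[[0,0,0.003],[0,0,0],0]]'

```text
time: 7.27
tcp_pos: [0.5904, 0.0785, 0.3099]
ee_rot: [3.142, 0.0, -0.001]
wrist_force: [0.2, -0.3, -0.3]
width: 0.0111
grip_force: 39.2
```

Call:
carry_out --targets '[[[0,0,0.001],[0,0,0],0],[[0,0,0.002],[0,0,0],0],[[0,0,0.003],[0,0,0],0],[[0,0,0.003],[0,0,0],0]]'

```text
time: 7.6
tcp_pos: [0.5904, 0.0784, 0.3069]
ee_rot: [3.142, 0.0, -0.001]
wrist_force: [0.6, 1.4, -0.6]
width: 0.0108
grip_force: 39.2
```

Call:
carry_out --targets '[[[0,0,0.001],[0,0,0],0],[[0,0,0.002],[0,0,0],0],[[0,0,0.003],[0,0,0],0],[[0,0,0.003],[0,0,0],0]]'

```text
time: 7.93
tcp_pos: [0.5905, 0.0785, 0.3041]
ee_rot: [3.141, 0.0, 0.0]
wrist_force: [0.1, -0.3, -0.2]
width: 0.0108
grip_force: 39.4
```

Call:
carry_out --targets '[[[0,0,0.001],[0,0,0],0],[[0,0,0.002],[0,0,0],0],[[0,0,0.003],[0,0,0],0],[[0,0,0.003],[0,0,0],0]]'

```text
time: 8.27
tcp_pos: [0.5906, 0.0785, 0.3015]
ee_rot: [-3.142, -0.0, -0.001]
wrist_force: [-0.3, 0.3, 3.7]
width: 0.0106
grip_force: 39.7
```

Contact with the latch at 3.7 N. Now smaller steps.

Call:
carry_out --targets '[[[0,0,0.0005],[0,0,0],0],[[0,0,0.001],[0,0,0],0],[[0,0,0.0015],[0,0,0],0],[[0,0,0.0015],[0,0,0],0]]'

```text
time: 8.6
tcp_pos: [0.5906, 0.0785, 0.3002]
ee_rot: [-3.142, -0.0, -0.002]
wrist_force: [-0.8, 0.8, 5.0]
width: 0.011
grip_force: 39.8
```

Call:
carry_out --targets '[[[0,0,0.0005],[0,0,0],0],[[0,0,0.001],[0,0,0],0],[[0,0,0.0015],[0,0,0],0],[[0,0,0.0015],[0,0,0],0]]'

```text
time: 8.93
tcp_pos: [0.5906, 0.0785, 0.2986]
ee_rot: [-3.142, -0.0, -0.002]
wrist_force: [-0.3, 1.1, 6.7]
width: 0.0105
grip_force: 39.8
```

```bash
python3 - <<'E'
from h import *
I=robot.camera("top");cv2.imwrite("pics/top4.png",I);h=cv2.cvtColor(I,cv2.COLOR_BGR2HSV);o=cv2.cvtColor(cv2.imread("pics/top0.png"),cv2.COLOR_BGR2HSV)
print(robot.read_state()["wrist_force"])
cv2.imwrite("pics/c4.png",cv2.resize(np.hstack([I[130:270,220:360],cv2.imread("pics/top0.png")[130:270,220:360]]),None,fx=2.8,fy=2.8))
E
```

```text
[-0.29191295  0.78984014  6.06620281]
```

View pics/c4.png

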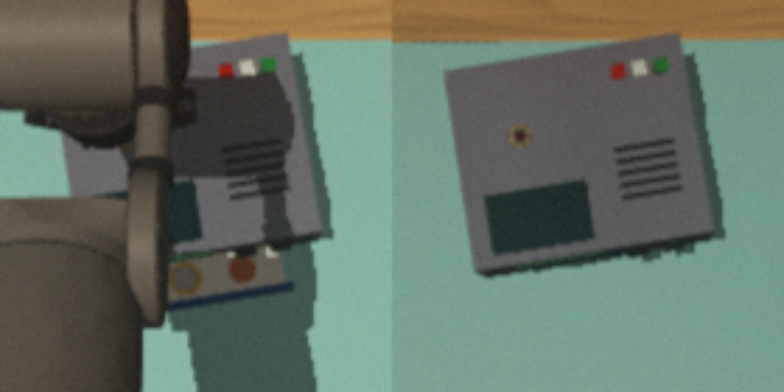

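The tray is out: in the top view its blue front now lies at about crop (230,295), well beyond the case edge. Retract straight up and return to the stand.

Call:
carry_out --targets '[[[0,0,-0.002],[0,0,0],0],[[0,0,-0.006],[0,0,0],0],[[0,0,-0.012],[0,0,0],0],[[0,0,-0.02],[0,0,0],0],[[0,0,-0.03],[0,0,0],0],[[0,0,-0.042],[0,0,0],0],[[0,0,-0.054],[0,0,0],0],[[0,0,-0.0615],[0,0,0],0]]'

```text
time: 9.65
tcp_pos: [0.5906, 0.0785, 0.3616]
ee_rot: [3.141, 0.0, 0.003]
wrist_force: [0.2, -0.4, 0.1]
width: 0.0108
grip_force: 39.5
```

Call:
carry_out --targets '[[[0,0.015,0],[0,0,0],0],[[0,0.045,0],[0,0,0],0],[[0,0.08,0],[0,0,0],0],[[0,0.115,0],[0,0,0],0],[[0,0.15,0],[0,0,0],0],[[0,0.185,0],[0,0,0],0],[[0,0.22,0],[0,0,0],0],[[0.0006,0.255,0],[0,0,0],0]]'

```text
time: 10.32
tcp_pos: [0.5907, -0.1782, 0.3602]
ee_rot: [3.141, 0.0, 0.0]
wrist_force: [0.1, 0.5, -1.0]
width: 0.0107
grip_force: 39.4
```

Call:
carry_out --targets '[[[0.0006,0.035,0],[0,0,0],0],[[0.0006,0.07,0],[0,0,0],0],[[0.0006,0.1,0],[0,0,0],0],[[0.0006,0.1155,0.01],[0,0,0],0],[[0.0006,0.1155,0.03],[0,0,0],0],[[0.0006,0.1155,0.043],[0,0,0],0],[[0.0006,0.1155,0.043],[0,0,0],0],[[0.0006,0.1155,0.043],[0,0,0],0]]'

```text
time: 10.98
tcp_pos: [0.5917, -0.2914, 0.3157]
ee_rot: [-3.14, -0.001, 0.003]
wrist_force: [0.1, 0.3, -0.8]
width: 0.0108
grip_force: 39.4
```

```bash
python3 - <<'E'
from h import *
s=robot.read_state();print(s["tcp_pos"],s["ee_rot"],s["wrist_force"])
I=robot.camera("scene");cv2.imwrite("pics/scene5.png",I)
z=s["tcp_pos"][2]-.2437;print(z,[proj("scene",[.5919,-.2922,q]).round(1) for q in(z,z+.055,.062)])
cv2.imwrite("pics/c5.png",cv2.resize(I[200:250,180:230],(600,600),interpolation=cv2.INTER_CUBIC))
E
```

```text
[ 0.5916789  -0.29140263  0.31574411] [-3.14011371e+00 -7.38162990e-04  3.12399758e-03] [ 0.11173034  0.26978007 -0.81610829]
0.07204410546171272 [array([201.5, 228.9]), array([195.1, 214.6]), array([202.6, 231.3])]
```

View pics/c5.png

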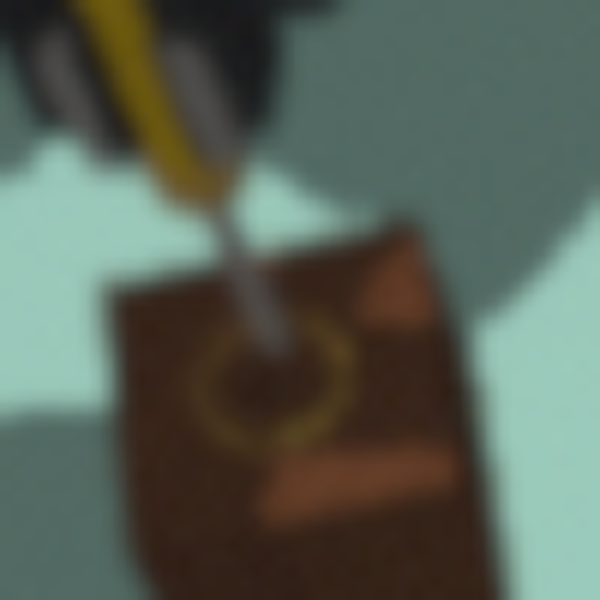

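Crop (12x): ring centre about (272,381), tip about (278,350); the axis should be near (259,352). So the pin may sit 2–3 mm towards +y. I'll let it settle and measure numerically.

Call:
carry_out --targets '[[[0,0,0],[0,0,0],0],[[0,0,0],[0,0,0],0],[[0,0,0],[0,0,0],0]]'

```text
time: 11.28
tcp_pos: [0.5919, -0.2917, 0.3178]
ee_rot: [3.141, 0.001, 0.002]
wrist_force: [-0.8, -0.2, -1.0]
width: 0.0108
grip_force: 39.4
```

```bash
python3 - <<'E'
from h import *
s=robot.read_state();p=s["tcp_pos"];print(p,s["ee_rot"])
I=np.mean([robot.camera("scene").astype(float) for _ in range(4)],0).astype(np.uint8);cv2.imwrite("pics/scene6.png",I)
z=p[2]-.2437
hsv=cv2.cvtColor(I,cv2.COLOR_BGR2HSV);h=hsv[222:242,190:214]
print(hsv[222:242,192:214,2])
m=cv2.inRange(hsv,(18,130,45),(40,255,255));m[:225]=0;m[241:]=0;m[:,:190]=0;m[:,214:]=0
pts=cv2.findNonZero(m)[:,0].astype(np.float32);print(len(pts));e=cv2.fitEllipse(pts);print("ring",e,"plane .062",plane("scene",*e[0],.062).round(4),plane("top",422.6,177.6,.062).round(4))
g=hsv[...,1].astype(float)
for v in range(218,230):print(v,[int(x) for x in g[v,192:208]])
for q in(z,z+.02,z+.04,z+.055):print(round(q,4),proj("scene",[p[0],p[1],q]).round(2))
E
```

```text
[ 0.59191955 -0.29173509  0.31778567] [3.14056835e+00 9.16703965e-04 2.34422263e-03]
[[155 139 126 117 105  90  79  81  84  82  70  59  56  54  53  54  54  56
   63  75  85  90]
 [101  86  73  67  62  62  68  76  78  72  62  55  54  53  53  53  55  58
   70  83  90  93]
 [ 60  57  55  55  54  56  64  73  77  72  62  57  55  54  54  54  57  65
   77  89  93  95]
 [ 54  54  53  53  54  55  61  70  77  75  67  61  60  58  58  57  62  73
   84  91  94  97]
 [ 53  54  53  54  55  56  61  68  76  77  72  66  65  66  68  65  66  75
   82  88  92  95]
 [ 53  53  54  54  56  59  65  69  74  77  73  66  64  68  74  72  70  69
   71  76  83  86]
 [ 53  53  54  55  58  63  68  68  69  71  70  62  59  62  69  76  77  67
   60  62  67  69]
 [ 53  53  55  56  60  65  66  63  60  62  62  57  55  56  61  74  81  69
   57  56  57  57]
 [ 53  54  55  59  63  65  62  56  53  53  54  52  52  54  57  68  75  66
   57  55  55  55]
 [ 54  55  56  61  65  64  58  53  49  48  49  50  50  52  55  65  70  63
   56  55  56  55]
 [ 54  55  57  62  66  63  57  52  49  46  47  50  50  52  56  67  72  64
   57  55  
[... 1314 characters left out ...]
36, 23, 26, 31, 49, 75, 91, 108, 118, 132, 140, 137]
223 [35, 27, 31, 42, 58, 66, 49, 30, 36, 60, 99, 125, 142, 140, 144, 140]
224 [68, 89, 107, 121, 132, 114, 76, 42, 30, 39, 70, 116, 134, 142, 142, 137]
225 [132, 132, 135, 140, 137, 130, 96, 55, 30, 31, 53, 105, 140, 149, 145, 139]
226 [135, 142, 140, 142, 139, 137, 117, 71, 37, 30, 43, 85, 133, 147, 154, 145]
227 [140, 135, 137, 142, 137, 138, 133, 100, 55, 33, 35, 73, 124, 150, 152, 152]
228 [144, 144, 142, 139, 145, 150, 146, 128, 78, 43, 47, 74, 121, 140, 152, 154]
229 [135, 140, 139, 141, 140, 145, 151, 138, 102, 74, 70, 98, 130, 141, 146, 155]
0.0741 [201.51 228.36]
0.0941 [199.25 223.31]
0.1141 [196.91 218.07]
0.1291 [195.09 214.  ]
```

The ring centre is column 202.0. The shaft axis sits about 0.9 px (about 2.3 mm) right of where it would pass through the hole, so I shift −y by 2.3 mm and feel down.

Call:
carry_out --targets '[[[0,0.0023,0],[0,0,0],0],[[0,0.0023,0.003],[0,0,0],0],[[0,0.0023,0.006],[0,0,0],0],[[0,0.0023,0.009],[0,0,0],0],[[0,0.0023,0.009],[0,0,0],0],[[0,0.0023,0.009],[0,0,0],0]]'

```text
time: 11.98
tcp_pos: [0.5916, -0.2943, 0.3072]
ee_rot: [-3.141, -0.0, 0.001]
wrist_force: [0.2, -0.4, -0.9]
width: 0.0111
grip_force: 39.4
```

Call:
carry_out --targets '[[[0,0,0.001],[0,0,0],0],[[0,0,0.002],[0,0,0],0],[[0,0,0.003],[0,0,0],0],[[0,0,0.004],[0,0,0],0],[[0,0,0.005],[0,0,0],0],[[0,0,0.005],[0,0,0],0]]'

```text
time: 12.48
tcp_pos: [0.5916, -0.2943, 0.3025]
ee_rot: [-3.141, -0.0, 0.0]
wrist_force: [0.0, 0.7, -0.8]
width: 0.0107
grip_force: 39.4
```

Call:
carry_out --targets '[[[0,0,0.001],[0,0,0],0],[[0,0,0.002],[0,0,0],0],[[0,0,0.003],[0,0,0],0],[[0,0,0.004],[0,0,0],0],[[0,0,0.004],[0,0,0],0]]'

```text
time: 12.9
tcp_pos: [0.5916, -0.2943, 0.2984]
ee_rot: [-3.141, -0.0, 0.001]
wrist_force: [0.0, 1.1, 0.3]
width: 0.0113
grip_force: 39.4
```

The point is 7 mm inside the hole with no contact force. Continue down.

Call:
carry_out --targets '[[[0,0,0.002],[0,0,0],0],[[0,0,0.004],[0,0,0],0],[[0,0,0.007],[0,0,0],0],[[0,0,0.01],[0,0,0],0],[[0,0,0.013],[0,0,0],0],[[0,0,0.016],[0,0,0],0],[[0,0,0.018],[0,0,0],0],[[0,0,0.018],[0,0,0],0]]'

```text
time: 13.57
tcp_pos: [0.5916, -0.2943, 0.28]
ee_rot: [-3.141, -0.0, 0.001]
wrist_force: [-0.1, 0.5, -1.0]
width: 0.0111
grip_force: 39.4
```

Call:
carry_out --targets '[[[0,0,0.003],[0,0,0],0],[[0,0,0.007],[0,0,0],0],[[0,0,0.011],[0,0,0],0],[[0,0,0.015],[0,0,0],0],[[0,0,0.019],[0,0,0],0],[[0,0,0.022],[0,0,0],0],[[0,0,0.024],[0,0,0],0],[[0,0,0.024],[0,0,0],0]]'

```text
time: 14.23
tcp_pos: [0.5916, -0.2942, 0.256]
ee_rot: [-3.141, -0.0, 0.001]
wrist_force: [0.5, 0.8, -0.8]
width: 0.0108
grip_force: 39.4
```

Call:
carry_out --targets '[[[0,0,0.001],[0,0,0],0],[[0,0,0.002],[0,0,0],0],[[0,0,0.003],[0,0,0],0],[[0,0,0.004],[0,0,0],0],[[0,0,0.004],[0,0,0],0],[[0,0,0.004],[0,0,0],0]]'

```text
time: 14.73
tcp_pos: [0.5917, -0.2943, 0.2527]
ee_rot: [3.141, 0.0, 0.0]
wrist_force: [-0.8, 0.5, -0.3]
width: 0.0107
grip_force: 39.4
```

Call:
carry_out --targets '[[[0,0,0.0005],[0,0,0],0],[[0,0,0.001],[0,0,0],0],[[0,0,0.0015],[0,0,0],0],[[0,0,0.002],[0,0,0],0],[[0,0,0.002],[0,0,0],0]]'

```text
time: 15.15
tcp_pos: [0.5917, -0.2943, 0.2508]
ee_rot: [3.141, 0.0, 0.0]
wrist_force: [1.0, -0.5, -1.2]
width: 0.0108
grip_force: 39.4
```

Call:
carry_out --targets '[[[0,0,0.0005],[0,0,0],0],[[0,0,0.001],[0,0,0],0],[[0,0,0.001],[0,0,0],0]]'

```text
time: 15.4
tcp_pos: [0.5917, -0.2943, 0.2507]
ee_rot: [3.141, 0.0, 0.001]
wrist_force: [-2.0, 0.6, 6.0]
width: 0.0111
grip_force: 39.9
```

Seated on the collar (6 N). Release and lift clear.

Call:
carry_out --targets '[[[0,0,-0.0006],[0,0,0],0],[[0,0,-0.0006],[0,0,0],0.25],[[0,0,-0.0006],[0,0,0],0.5],[[0,0,-0.0006],[0,0,0],0.8],[[0,0,-0.0006],[0,0,0],0.8],[[0,0,-0.0006],[0,0,0],0.8],[[0,0,-0.0006],[0,0,0],0.8],[[0,0,-0.0006],[0,0,0],0.8]]'

```text
time: 16.07
tcp_pos: [0.5917, -0.2944, 0.2503]
ee_rot: [3.142, 0.0, -0.0]
wrist_force: [1.1, -0.4, 0.4]
width: 0.0684
grip_force: 0.0
```

Call:
carry_out --targets '[[[0,0,-0.01],[0,0,0],0.8],[[0,0,-0.03],[0,0,0],0.8],[[0,0,-0.06],[0,0,0],0.8],[[0,0,-0.09],[0,0,0],0.8],[[0,0,-0.12],[0,0,0],0.8],[[-0.03,0,-0.14],[0,0,0],0.8],[[-0.06,0,-0.15],[0,0,0],0.8],[[-0.1,0,-0.15],[0,0,0],0.8]]'

```text
time: 16.73
tcp_pos: [0.4917, -0.2942, 0.4039]
ee_rot: [3.137, 0.002, 0.009]
wrist_force: [-0.6, -0.9, -0.2]
width: 0.0683
grip_force: 0.0
```

Call:
carry_out --targets '[[[-0.035,0.02,0],[0,0,0],0.8],[[-0.07,0.04,0],[0,0,0],0.8],[[-0.1,0.06,0],[0,0,0],0.8],[[-0.12,0.09,0],[0,0,0],0.8],[[-0.12,0.09,0],[0,0,0],0.8]]'

```text
time: 17.15
tcp_pos: [0.3682, -0.388, 0.4016]
ee_rot: [3.138, -0.008, -0.0]
wrist_force: [-0.2, -0.4, 0.9]
width: 0.0681
grip_force: 0.0
```

```bash
python3 - <<'E'
from h import *
s=robot.read_state();print(s["time"],s["tcp_pos"],s["wrist_force"],s["width"])
a,b=robot.camera("scene"),robot.camera("top")
cv2.imwrite("pics/c6.png",np.vstack([np.hstack([cv2.resize(a[205:265,173:233],(300,300)),cv2.resize(b[148:208,394:454],(300,300))]),np.hstack([cv2.resize(a[130:290,130:530],(300,120)),cv2.resize(b[130:290,130:530],(300,120))])]))
E
```

```text
17.15 [ 0.36818863 -0.38803808  0.4016045 ] [-0.19179743 -0.35958957  0.86166178] 0.06809138020638153
```

View pics/c6.png

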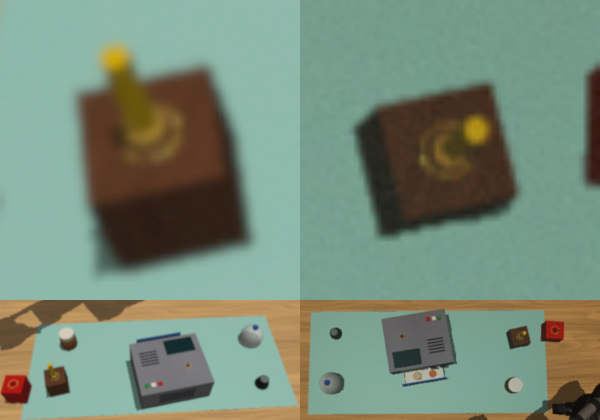

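The pin is upright and seated, with its cap at scene crop (116,58) and top crop (476,130), the same as at the start. The tray is open and the dome, jar and loupe are in place.

```bash
python3 -c "
from cell import robot
print(robot.sign_off())"
```

```text
the job is handed in; nothing more can be done
None
```

The job is handed in at about 17 s: the tray is open after about 6.7 N on the latch, the pin is back upright in its stand seated on its collar, and the dome, jar and loupe look undisturbed.

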